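# Finish packing a gift box and put its lid on

## Task

Finish packing the wooden gift box: slide the square tile up out of the dowel rack and stand it on edge in the empty slot of the box beside the candle, right down on the box floor. Then put the lid on so that it goes down over the box's neck and sits down level on the rim all round. Lower the tile and the lid into place rather than letting them drop, and leave the other two tiles and the goods in the box where they are.

Things in the scene. Friction and masses are not known exactly. Their poses are not given: they have to be found in the camera images.
- square_tile: The square ceramic tile, 100 x 100 mm and 8 mm thick, white striped face with cork back, about 0.18 kg, standing on edge in one of the rack's three slots (any of them). Origin at its centre, so its top edge is 50 mm above the origin; x along its width, y through its thickness, z up.
- hex_tile: Six-sided tile of the same make, 100 mm across flats (115 mm across corners, top edge 58 mm long), 8 mm thick, in another slot of the rack; stays there. Origin at its centre, y through its thickness, z up.
- oct_tile: Eight-sided tile of the same make, 100 mm across flats (top edge 41 mm long), 8 mm thick, in the remaining slot of the rack; stays there. Origin at its centre, y through its thickness, z up.
- rack: Fixed wooden rack, base 125 (x) x 135 (y) mm, origin at the centre of its underside. Tiles stand at z = 10 mm in three slots running along x, centred at y = -40, 0 and 40 mm, each 13 mm wide between two pairs of upright dowels (8 mm thick, x = -25 and 25 mm, tops at z = 55 mm). End ledges 107 mm apart rise to z = 20 mm. A tile's top edge is at z = 110 mm.
- gift_box: Fixed open base of the gift box, 140 (x) x 190 (y) mm, origin at the centre of its underside. Floor at z = 6, rim at z = 75 mm. Inside the rim a neck stands up to z = 87 mm: outside 123 x 173 mm to z = 81, then stepped in to 118 x 168; inside 113 x 163 mm. Towards -y two slats 45 mm high and 6 mm thick form the empty slot, along x. A tile standing in it on the floor rises to z = 106 mm.
- slot (a point): Middle of the empty slot on the floor of the gift box (box frame x = 0, y = -50, z = 6 mm). The slot runs along the box's x axis, 16 mm wide (y) between the slats and 113 mm long; axes as the box.
- candle: Lidded jar candle, 70 mm across, 74 mm high, loose on the box floor next to the slot, top at z = 80 mm of the box; stays there. Origin at the centre of its underside.
- soap: Boxed soap, 90 (x) x 38 (y) x 60 mm high, loose on the box floor at the end away from the slot; stays there. Origin at the centre of its underside.
- lid: Loose wooden lid of the gift box, 0.22 kg, right way up on the counter. Outside 140 (x) x 190 (y) x 50 mm high, walls and top 6 mm thick, open below: inside 128 x 178 mm, 44 mm deep, 2.5 mm play each side on the neck (5 mm at its stepped top). Origin at the centre of its lower rim, which on the box rests on the box's rim, 75 mm above the box's origin, either way round.
- lid_pull (a point): Top centre of the lid's wooden pull, a solid upright bar 14 mm thick (x), 90 mm long (y) and 28 mm high on the middle of the lid; this point is 78 mm above the lid's origin. Axes as the lid.
Things that resemble listed ones, but are neither listed nor needed, are in the scene too. What is shaped like the rack but grey, purple or turquoise is not meant.

How it is judged:
On the way, in this order (a step that is already met when the one before it is completed fails the run):
1. the square tile has been drawn up clear of the rack's dowels (z of square_tile in the frame of rack above 0.11 m), for 0.1 s.
2. the square tile stands in the box's slot, down on the floor, and has been let go (x of square_tile in the frame of gift_box between -0.012 and 0.012 m and y of square_tile in the frame of gift_box between -0.062 and -0.038 m and z of square_tile in the frame of gift_box between 0.05 and 0.06 m and angle between square_tile's own y axis and vertical between 1.32 and 1.82 rad and contact force between the fingers and square_tile below 0.1 N), for 0.2 s.
At the end, for the whole second after the job is handed in: The square tile stands in the box slot (within 12 mm of its middle, on the floor within 4 mm, leaning under 0.25 rad) and the lid is on: centred within 6 mm, turned with the box within 0.08 rad, level within 0.03 rad, down on the rim within 2.5 mm; both at rest (x of square_tile in the frame of gift_box between -0.012 and 0.012 m and y of square_tile in the frame of gift_box between -0.062 and -0.038 m and z of square_tile in the frame of gift_box between 0.05 and 0.06 m and angle between square_tile's own y axis and vertical between 1.32 and 1.82 rad and horizontal distance between lid and gift_box below 0.006 m and z of lid in the frame of gift_box between 0.0725 and 0.0775 m and angle between lid's own z axis and vertical below 0.03 rad and angle between the x axis of lid and the x axis of gift_box, either way round below 0.08 rad and linear speed of each of lid, square_tile below 0.01 m/s); the robot touches nothing.
It fails at once if the square tile is let fall (faster than 0.6 m/s while not held) (linear speed of square_tile above 0.6 m/s and contact force between the fingers and square_tile below 0.1 N).
It fails at once if the lid is let fall (faster than 0.6 m/s while not held) (linear speed of lid above 0.6 m/s and contact force between the fingers and lid below 0.1 N).
It fails at once if another tile, the candle or the soap is moved more than 20 mm (distance of any of hex_tile, oct_tile, candle, soap from where it was at the start of the episode above 0.02 m).
It also fails if it takes over 64 s, if anything falls off the work surface, if the arm or the gripper's body presses on something with over 40 N, if the wrist force passes 120 N, or if a joint passes its speed limit or range.

## Robot

A 6-joint arm with a two-finger parallel gripper is mounted at the origin on the work surface. World frame = base frame: x ahead of the robot, y to its left, z up, the work surface at z = 0. Lengths are in m, angles in rad, forces in N, time in s.
With the tool pointing down it reaches from about 0.3 to 0.875 m from the base axis. Payload 6.4 kg.
Tool frame: the origin (TCP) lies on the mounting face of the last link; the fingertips stand 173 mm ahead of it and the grasp point (between the pads) lies 155 mm ahead of it; z points along the fingers, y is the line along which they close (so a half turn about z gives the same grasp; the last joint's range is limited). The gripper opens to 85 mm and grips with 20 to 120 N. Pads are 22 mm wide; open, the fingers measure 114 mm over their backs; the gripper's body (76 mm by 85 mm) begins 54 mm behind the grasp point. The pads swing forward as they close: fully open they stand 13 mm farther back than shut.
Start: joints at [0.987, 0.181, 1.607, -0, 1.354, -0.206], TCP at [0.212, 0.534, 0.405] pointing down, gripper open.
Joint ranges: [-2.99, 2.99], [-0.89, 2.07], [0.3, 2.58], [-1.14, 4.28], [0, 2.63], [-3.12, 3.12]. Speed limits (rad/s): [2.57, 2.57, 3.01, 3.14, 3.14, 3.14].

## Interface

Orientations are given as [roll, pitch, yaw] about the fixed x, y, z axes, in that order (R = Rz(yaw) Ry(pitch) Rx(roll)).
In Python, from cell import bot gives the robot as it stands.
- The arm moves only by the tool apply_moves, never from a script. Its argument "increments" is a list of rows, each an object with "travel": the shift along the tool's x, y, z in mm, a list of three; "roll": the turn about the tool's z in degrees. In form: [{"travel": [x, y, z], "roll": roll}, ...]. A call has exactly 10 rows; each row is the pose to reach, as a shift and turn from the pose commanded when the call began, along the tool's axes at that moment; what a row does not reach only later rows make up. A row lasts 1/12 s, in which the tool goes at most 41.7 mm and 7.16 degrees, less where a joint would pass 70% of its speed; a pose out of reach is approached as far as the arm can. A call with a gripper value outside its range is refused whole. "grip" is the finger opening in mm, from 0 to 85.4, set as the call begins (left out, the last holds). The fingers move at their own pace and stop on an object; the grip force is fixed at half the most. Time passes only in rows, so rows that repeat a pose let the fingers close, or fill a call up. It gives the time, the measured TCP pose, the force, the opening and the grip force at its end, in the units of the state.
- bot.get_state(): the state, without advancing time (a new reading comes with each control period).
- bot.snapshot(name): name is "scene" or "top"; returns the picture (400x640x3 uint8, red, green, blue); there is no depth.
- bot.camera_info(name): a dict with "fx", "fy", "cx", "cy" (pixels), "dist_coeffs" ([k1, k2, p1, p2, k3] as OpenCV has them; the pictures are not rectified), "world_from_camera" (4x4, takes a point from camera to world coordinates). Camera axes: x right, y down, z forward; pixel columns grow to the right and rows downward; lengths in m; the calibration is good to about 2 mm. A picture is of the moment at which its call begins. camera_info takes no time and is no camera call.
- bot.sign_off(): hands the job in; it is judged then, once.
Trained networks look in the newest picture that a camera, given by its name, has taken for a name from the list of things; names that differ only in an ending like _2 or _b are one class to them, and where a whole thing is asked for, a point or a joint stands for the part that bears it (a point fixed in the world has none). Each returns a list of dicts, best first, with "confidence" (0 to 1); they miss things now and then, are a little off and sometimes report something else, mostly with a low value. They report only what shows in the picture. A call takes as long as a camera call. They do not tell look-alikes from the thing itself.
- bot.boxes_of(camera, target): "location" ([column, row] in pixels, amid what is visible of it).
- bot.regions_of(camera, target): "region" (400x640 bool, what is visible of it) and "location" ([column, row] in pixels, amid what is visible of it).
- bot.spot_point(camera, target): "location" ([column, row] in pixels: a listed point, or the origin of a listed thing).
The state is a dict: "time_s": time; "joints": joint angles; "dq": joint speeds; "joint_efforts": joint torques, N m; "tcp_pos": TCP position; "orientation": TCP orientation; "wrist_force": force on the tool from outside, world axes, zero at the start; "wrist_torque": the same for the moment, N m; "finger_gap": finger opening in m; "grasp_force": force on a finger pad.
Only numpy, scipy, OpenCV 4.12 (cv2) and the standard library are available. Lean on these libraries where they do the work, as an engineer would, in place of code of your own. Each camera call takes 0.05 s, during which the arm holds its last target. There are 200 camera calls.

## Working session

There is one attempt and no reset: what is moved stays moved. The work goes in short steps, Python scripts to look and compute and a tool call to move; the robot and the scene stay as the last step left them, time stands still between calls to the robot, and variables do not carry over. Pictures are saved under pics/ and viewed, at most 10 in all, crops included, and the job is handed in when it is done.

Besides the shell and the picture viewer there is one more tool, called after "Call:" in YAML: its name, and indented under it one key for each argument. apply_moves: Moves the arm, as the interface text tells. Its arguments: {"type":"object","properties":{"increments":{"type":"array"},"grip":{"type":"number"}},"required":["increments"]}

```bash
mkdir -p pics
cat > h.py <<'E'
import numpy as np, cv2
from cell import bot
def save(n,img): cv2.imwrite(f"pics/{n}.png",cv2.cvtColor(img,cv2.COLOR_RGB2BGR))
def cam(c):
    i=bot.camera_info(c);K=np.array([[i["fx"],0,i["cx"]],[0,i["fy"],i["cy"]],[0,0,1]]);return K,np.array(i["dist_coeffs"]),np.array(i["world_from_camera"])
def ray(c,uv):
    K,d,T=cam(c);p=cv2.undistortPoints(np.array([[uv]],float),K,d)[0,0]
    return T[:3,3],T[:3,:3]@np.array([p[0],p[1],1])
def atz(c,uv,z):
    o,r=ray(c,uv);return o+r*(z-o[2])/r[2]
def proj(c,P):
    K,d,T=cam(c);M=np.linalg.inv(T);rv=cv2.Rodrigues(M[:3,:3])[0]
    return cv2.projectPoints(np.array(P,float).reshape(-1,3),rv,M[:3,3],K,d)[0].reshape(-1,2)
E
python3 - <<'E'
from h import *
a=bot.snapshot("scene");b=bot.snapshot("top");save("scene0",a);save("top0",b)
for c in("scene","top"):
    T=cam(c)[2];print(c,T.round(3).tolist(),bot.camera_info(c)["fx"])
    for t in("square_tile","hex_tile","oct_tile","rack","gift_box","slot","candle","soap","lid","lid_pull"):
        print(c,t,[(np.round(x["location"]).tolist(),round(x["confidence"],2)) for x in bot.spot_point(c,t)])
E
```

```text
scene [[0.083, 0.756, -0.649, 1.209], [0.997, -0.062, 0.056, 0.052], [0.002, -0.651, -0.759, 1.005], [0.0, 0.0, 0.0, 1.0]] 397.15428899262736
scene square_tile [([383.0, 225.0], 0.8)]
scene hex_tile [([399.0, 217.0], 0.75)]
scene oct_tile [([387.0, 224.0], 0.91)]
scene rack [([470.0, 238.0], 0.84), ([388.0, 234.0], 0.75), ([357.0, 184.0], 0.71), ([444.0, 184.0], 0.63)]
scene gift_box [([276.0, 275.0], 0.69)]
scene slot [([389.0, 232.0], 0.67)]
scene candle [([276.0, 273.0], 0.76), ([184.0, 251.0], 0.58)]
scene soap [([296.0, 269.0], 0.55)]
scene lid [([184.0, 249.0], 0.9)]
scene lid_pull [([175.0, 235.0], 0.92)]
top [[0.025, -0.996, 0.08, 0.337], [-0.999, -0.027, -0.023, 0.129], [0.025, -0.079, -0.997, 1.352], [0.0, 0.0, 0.0, 1.0]] 474.7519393216004
top square_tile [([245.0, 167.0], 0.6)]
top hex_tile [([222.0, 185.0], 0.6)]
top oct_tile [([228.0, 179.0], 0.75)]
top rack [([152.0, 166.0], 0.93), ([254.0, 256.0], 0.74), ([151.0, 248.0], 0.74), ([231.0, 179.0], 0.57)]
top gift_box [([359.0, 144.0], 0.91)]
top slot [([378.0, 145.0], 0.81), ([341.0, 150.0], 0.58)]
top candle [([358.0, 146.0], 0.67), ([361.0, 148.0], 0.31)]
top soap [([336.0, 148.0], 0.79)]
top lid [([456.0, 181.0], 0.71)]
top lid_pull [([461.0, 177.0], 0.92)]
```

View pics/scene0.png

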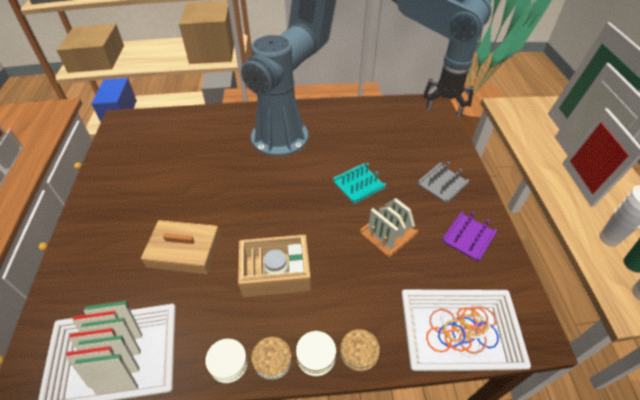

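View pics/top0.png

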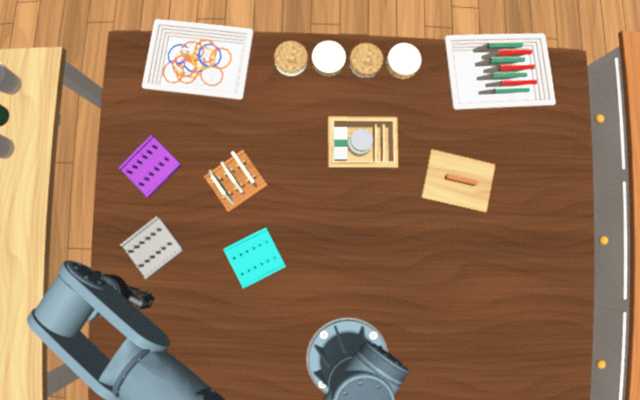

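The wooden rack with tiles is at top (235,180) / scene (389,228). The box is at top (363,142) and the lid at top (459,180). The turquoise, grey and purple racks are decoys. Next I'll enlarge the rack, box and lid to tell the tiles apart.

Run:
```python
from h import *
a=cv2.imread("pics/scene0.png");b=cv2.imread("pics/top0.png")
def cr(i,u,v,w,h,W=400,H=300): return cv2.resize(i[v:v+h,u:u+w],(W,H),interpolation=cv2.INTER_CUBIC)
o=np.vstack([np.hstack([cr(b,195,145,80,60+10*0),cr(a,350,190,80,60)]),np.hstack([cr(b,320,108,88,66),cr(b,410,145,96,72)])])
cv2.imwrite("pics/crop0.png",o)
for c in("top","scene"):
  for t in("square_tile","hex_tile","oct_tile","gift_box","lid","lid_pull","rack"):
    for r in bot.regions_of(c,t):
        m=r["region"].astype(np.uint8)
        if m.sum()<5: continue
        pts=cv2.findNonZero(m);R=cv2.minAreaRect(pts)
        print(c,t,round(r["confidence"],2),np.round(r["location"]).tolist(),m.sum(),np.round(cv2.boxPoints(R)).tolist())
```

```text
top square_tile 0.61 [243.0, 166.0] 109 [[232.0, 154.0], [236.0, 151.0], [254.0, 181.0], [250.0, 183.0]]
top hex_tile 0.54 [222.0, 185.0] 225 [[206.0, 173.0], [211.0, 169.0], [236.0, 202.0], [230.0, 206.0]]
top oct_tile 0.59 [232.0, 180.0] 201 [[219.0, 163.0], [224.0, 160.0], [246.0, 192.0], [241.0, 195.0]]
top oct_tile 0.36 [454.0, 178.0] 3592 [[416.0, 200.0], [427.0, 148.0], [496.0, 163.0], [485.0, 214.0]]
top gift_box 0.98 [371.0, 146.0] 2804 [[326.0, 170.0], [327.0, 116.0], [399.0, 117.0], [398.0, 171.0]]
top lid 0.66 [454.0, 180.0] 3487 [[416.0, 198.0], [428.0, 149.0], [497.0, 164.0], [486.0, 214.0]]
top lid_pull 0.9 [455.0, 182.0] 3466 [[417.0, 199.0], [427.0, 148.0], [496.0, 163.0], [486.0, 213.0]]
top rack 0.64 [150.0, 165.0] 2065 [[117.0, 168.0], [151.0, 134.0], [182.0, 165.0], [148.0, 199.0]]
top rack 0.57 [253.0, 256.0] 2240 [[221.0, 246.0], [266.0, 225.0], [286.0, 268.0], [241.0, 289.0]]
top rack 0.56 [149.0, 249.0] 2082 [[119.0, 243.0], [157.0, 214.0], [184.0, 251.0], [146.0, 279.0]]
top rack 0.52 [242.0, 168.0] 142 [[231.0, 153.0], [234.0, 151.0], [257.0, 184.0], [253.0
[... 545 characters left out ...]
74 [179.0, 246.0] 3207 [[141.0, 267.0], [146.0, 218.0], [219.0, 226.0], [214.0, 274.0]]
scene lid_pull 0.85 [181.0, 247.0] 3227 [[140.0, 267.0], [145.0, 218.0], [219.0, 226.0], [214.0, 275.0]]
scene lid_pull 0.55 [269.0, 276.0] 3040 [[234.0, 240.0], [306.0, 234.0], [311.0, 290.0], [239.0, 297.0]]
scene rack 0.91 [468.0, 238.0] 1486 [[442.0, 240.0], [463.0, 205.0], [499.0, 228.0], [477.0, 262.0]]
scene rack 0.89 [441.0, 181.0] 1173 [[416.0, 183.0], [444.0, 154.0], [470.0, 180.0], [442.0, 209.0]]
scene rack 0.63 [358.0, 183.0] 1189 [[332.0, 179.0], [371.0, 159.0], [386.0, 187.0], [347.0, 208.0]]
scene rack 0.62 [383.0, 235.0] 585 [[359.0, 255.0], [360.0, 226.0], [416.0, 228.0], [415.0, 257.0]]
```

View pics/crop0.png

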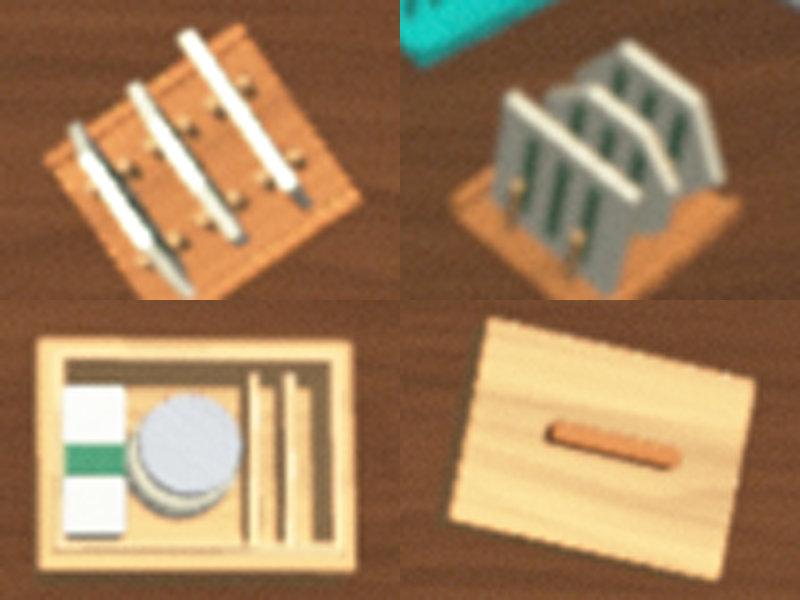

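Three tiles stand in the wooden rack at top (222,186), (232,180) and (243,167). In the scene crop the front tile is a full square with a long straight top edge and no cut corners. The middle one has a short top edge (oct) and the rear one has slanting sides (hex). So square_tile is top (243,167) / scene (384,226). In the box, the slot lies between the slats at top ~(378–383,145), on the right (-y) side.

```bash
cat >> h.py <<'E'
from scipy.optimize import minimize
def rect(a,b,z,n=60):
    c=np.array([[-a,-b],[a,-b],[a,b],[-a,b],[-a,-b]])/2;t=np.linspace(0,1,n)[:,None]
    return np.hstack([np.vstack([c[i]+(c[i+1]-c[i])*t for i in range(4)]),np.full((4*n,1),z)])
def place(M,p):
    c,s=np.cos(p[2]),np.sin(p[2]);return np.c_[p[0]+c*M[:,0]-s*M[:,1],p[1]+s*M[:,0]+c*M[:,1],M[:,2]]
def grad(img):
    g=cv2.GaussianBlur(img.astype(np.float32),(0,0),.8)
    return np.max(np.hypot(cv2.Sobel(g,-1,1,0),cv2.Sobel(g,-1,0,1)),2)
def fit(M,p0,imgs,box=(.015,.015,.12)):
    best=[]
    G={c:grad(i) for c,i in imgs.items()}
    def f(q):
        p=np.array(p0)+q*np.array(box);s=0
        if np.any(abs(q)>1.3): return 0
        for c in G:
            uv=proj(c,place(M,p)).astype(np.float32)
            s-=np.minimum(cv2.remap(G[c],uv[None,:,0],uv[None,:,1],1),150).mean()
        return s
    for k in range(12):
        q0=np.random.RandomState(k).uniform(-.6,.6,3)
        r=minimize(f,q0,method="Nelder-Mead",options=dict(initial_simplex=q0+np.vstack([np.zeros(3),.3*np.eye(3)])))
        best.append((r.fun,*(np.array(p0)+r.x*box)))
    return min(best)
E
cat > f.py <<'E'
from h import *
a=cv2.imread("pics/scene0.png");b=cv2.imread("pics/top0.png")
bx=atz("top",(363.2,142.1),.075);ld=atz("top",(410+300/2/4.167+0,145+149/4.167),.05)
e1,e2=atz("top",(232,152),.11),atz("top",(254,183.4),.11);print("edge",e1.round(4),e2.round(4))
th=np.arctan2(*(e1-e2)[1::-1]);tc=(e1+e2)/2
ML=np.vstack([rect(.14,.19,.05),rect(.014,.09,.078,25)])
MB=np.vstack([rect(.14,.19,.075),rect(.113,.163,.087)])
out={}
for n,M,p0 in(("box",MB,(bx[0],bx[1],0)),("lid",ML,(ld[0],ld[1],-.21)),("tile",rect(.1,.008,.11),(tc[0],tc[1],th))):
    print(n,"init",np.round(p0,4))
    for nm,im in(("both",dict(scene=a,top=b)),("top",dict(top=b)),("scene",dict(scene=a))):
        r=fit(M,p0,im);print(n,nm,np.round(r,4))
        if nm=="both": out[n]=r[1:];P=r[1:]
    for c,im in(("top",b),("scene",a)):
        pass
from h import rect
S={c:cv2.resize(i,None,fx=5,fy=5,interpolation=cv2.INTER_CUBIC) for c,i in(("top",b),("scene",a))}
for n,M in(("box",MB),("lid",ML),("tile",rect(.1,.008,.11))):
    for c in S:
        for u in proj(c,place(M,out[n])): cv2.circle(S[c],tuple(np.round(u*5+2).astype(int).tolist()),0,(255,0,255),2)
def cr(c,u,v): return S[c][5*v:5*v+300,5*u:5*u+266]
o=np.vstack([np.hstack([cr(c,*q) for q in Q]) for c,Q in(("top",((208,138),(336,112),(430,150))),("scene",((356,198),(246,234),(154,217))))])
cv2.imwrite("pics/fit0.png",o)
E
python3 f.py
```

```text
edge [0.5599 0.3259 0.11  ] [0.4778 0.2643 0.11  ]
box init [ 0.6039 -0.0261  0.    ]
box both [-2.794504e+02  6.040000e-01 -2.420000e-02  1.880000e-02]Traceback (most recent call last):
  File "f.py", line 12, in <module>
    r=fit(M,p0,im);print(n,nm,np.round(r,4))
  File "h.py", line 35, in fit
    r=minimize(f,q0,method="Nelder-Mead",options=dict(initial_simplex=q0+np.vstack([np.zeros(3),.3*np.eye(3)])))
    res = _minimize_neldermead(fun, x0, args, callback, bounds=bounds,
                               **options)
    fxr = func(xr)
    fx = function(np.copy(x), *(wrapper_args + args))
  File "h.py", line 30, in f
    uv=proj(c,place(M,p)).astype(np.float32)
       ~~~~^^^^^^^^^^^^^^
  File "h.py", line 12, in proj
    K,d,T=cam(c);M=np.linalg.inv(T);rv=cv2.Rodrigues(M[:3,:3])[0]
          ~~~^^^
  File "h.py", line 5, in cam
    i=bot.camera_info(c);K=np.array([[i["fx"],0,i["cx"]],[0,i["fy"],i["cy"]],[0,0,1]]);return K,np.array(i["dist_coeffs"]),np.array(i["world_from_camera"])
ValueError: time passes only in moves, steps and waits
```

Cache the calibration.

```bash
sed -i 's/^def cam(c):/import functools\n@functools.cache\ndef cam(c):/' h.py; python3 f.py; python3 -c "
from h import *
s=bot.get_state();print(s['time_s'],s['tcp_pos'],s['orientation'],s['joints'])"
```

```text
edge [0.5599 0.3259 0.11  ] [0.4778 0.2643 0.11  ]
box init [ 0.6039 -0.0261  0.    ]
box both [-2.794504e+02  6.040000e-01 -2.420000e-02  1.880000e-02]
box top [-1.439102e+02  6.061000e-01 -2.520000e-02  3.770000e-02]
box scene [-1.384548e+02  6.037000e-01 -2.410000e-02  2.320000e-02]
lid init [ 0.5074 -0.2651 -0.21  ]
lid both [-170.2168    0.5141   -0.2846   -0.1801]
lid top [-84.8649   0.5163  -0.2497  -0.1996]
lid scene [-86.7091   0.5142  -0.2846  -0.193 ]
tile init [0.5188 0.2951 0.6432]
tile both [-3.000e+02  5.168e-01  2.965e-01  6.356e-01]
tile top [-150.        0.5172    0.2942    0.6824]
tile scene [-150.        0.5148    0.2977    0.6306]
1.8 [0.21209307 0.5344763  0.40468937] [ 3.14155642e+00 -4.78963189e-06  2.76379432e+00] [ 9.86704635e-01  1.80796456e-01  1.60700223e+00  1.24002183e-05
  1.35375948e+00 -2.06296031e-01]
```

View pics/fit0.png

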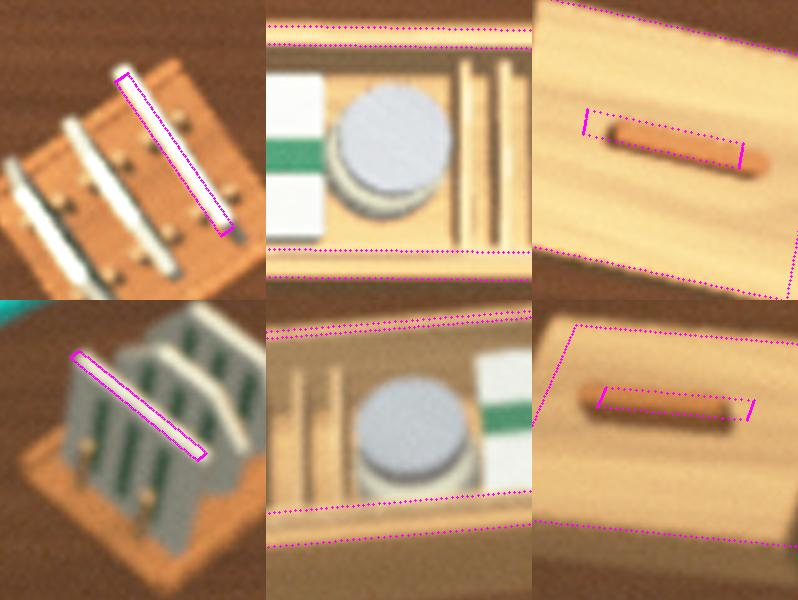

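```bash
sed -i 's/,150).mean/,350).mean/' h.py; sed -i 's#(410+300/2/4.167+0,145+149/4.167)#(458,180.8)#' f.py; python3 f.py; python3 -c "
from h import *
for n in (.0,):
  for c in('top','scene'):
    print(c,[bot.spot_point(c,'lid_pull')[0]['location']])
"
```

```text
edge [0.5599 0.3259 0.11  ] [0.4778 0.2643 0.11  ]
box init [ 0.6039 -0.0261  0.    ]
box both [-4.751523e+02  6.045000e-01 -2.410000e-02  2.660000e-02]
box top [-2.868163e+02  6.055000e-01 -2.440000e-02  2.190000e-02]
box scene [-1.996072e+02  5.966000e-01 -2.310000e-02  2.900000e-02]
lid init [ 0.5083 -0.2999 -0.21  ]
lid both [-4.685361e+02  5.089000e-01 -3.009000e-01 -1.929000e-01]
lid top [-2.686238e+02  5.101000e-01 -3.014000e-01 -1.978000e-01]
lid scene [-2.057757e+02  5.080000e-01 -3.002000e-01 -1.929000e-01]
tile init [0.5188 0.2951 0.6432]
tile both [-5.646607e+02  5.201000e-01  2.975000e-01  6.414000e-01]
tile top [-3.499668e+02  5.214000e-01  2.978000e-01  6.352000e-01]
tile scene [-241.4221    0.5173    0.2991    0.6222]
top [[460.6, 177.1]]
scene [[174.9, 234.9]]
```

View pics/fit0.png

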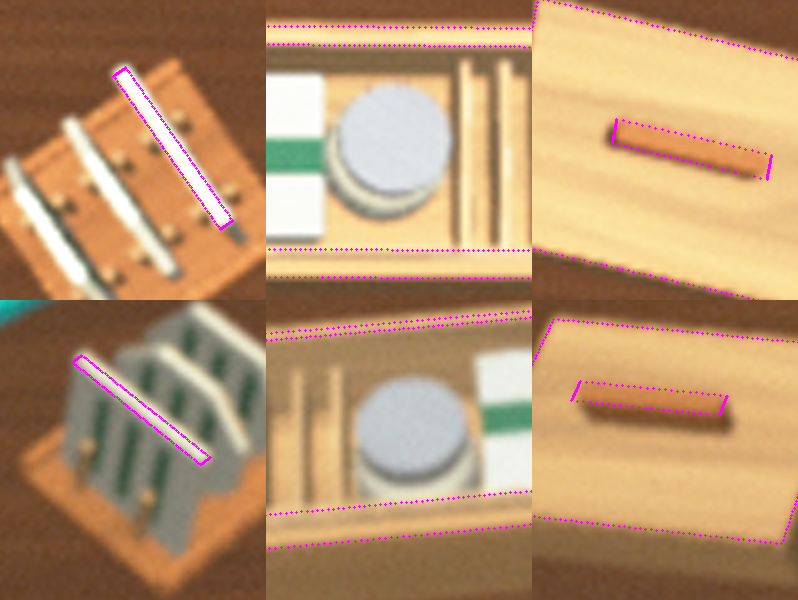

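The fits sit on the edges in both views. The box is at about (0.6045, -0.024, yaw 0.025), the lid at (0.509, -0.301, yaw -0.195) and the square tile at (0.520, 0.2975, yaw 0.638). I'll move above the tile with a half-turned grasp yaw of 3.78 and a 30 mm opening, so the fingers clear the neighbouring tile.

```bash
cat >> h.py <<'E'
def go(x,y,z,yaw):
    s=bot.get_state();p=np.array(s["tcp_pos"]);r=s["orientation"]
    from scipy.spatial.transform import Rotation as R
    d=R.from_euler("xyz",r).as_matrix().T@(np.array([x,y,z])-p)*1000
    w=(yaw-r[2]+np.pi)%(2*np.pi)-np.pi
    print("t",s["time_s"],"pos",p.round(4),"rpy",np.round(r,4),"F",np.round(s["wrist_force"],1),"gap",round(s["finger_gap"],4),"-> travel",d.round(1),"roll",round(-np.degrees(w),2))
E
python3 -c "
from h import *
go(.520,.2975,.33,3.78)"
```

```text
t 1.9 pos [0.2121 0.5345 0.4047] rpy [-3.1415 -0.      2.7638] F [-0.4  0.8 -0.9] gap 0.0854 -> travel [-373.6 -106.7   74.7] roll -58.22
```

Call:
apply_moves:
  increments:
    - {"travel": [-37, -11, 0], "roll": -6}
    - {"travel": [-75, -21, 0], "roll": -12}
    - {"travel": [-112, -32, 5], "roll": -18}
    - {"travel": [-149, -43, 15], "roll": -24}
    - {"travel": [-187, -53, 25], "roll": -30}
    - {"travel": [-224, -64, 35], "roll": -36}
    - {"travel": [-262, -75, 45], "roll": -42}
    - {"travel": [-299, -85, 55], "roll": -48}
    - {"travel": [-336, -96, 65], "roll": -53}
    - {"travel": [-374, -107, 75], "roll": -58.2}
  grip: 30

```text
time_s: 2.73
tcp_pos: [0.5215, 0.2957, 0.3293]
orientation: [3.142, 0.0, -2.499]
wrist_force: [0.2, 1.2, -0.5]
finger_gap: 0.03
grasp_force: 0.0
```

```bash
python3 -c "
from h import *
go(.520,.2975,.30,3.78)
a=bot.snapshot('scene');b=bot.snapshot('top')
S=np.hstack([cv2.resize(a[160:260,340:440],(400,400),interpolation=2),cv2.resize(b[130:230,190:290],(400,400),interpolation=2)]);save('above',S)
go(.520,.2975,.30,3.78)
"
```

```text
t 2.7333 pos [0.5215 0.2957 0.3293] rpy [ 3.1415e+00  3.0000e-04 -2.4992e+00] F [ 0.2  1.2 -0.5] gap 0.03 -> travel [ 0.1  2.3 29.3] roll 0.23
t 2.8333 pos [0.5238 0.293  0.3279] rpy [-3.1404e+00 -1.5000e-03 -2.5062e+00] F [0.1 0.1 0.6] gap 0.0301 -> travel [ 0.3  5.9 27.9] roll -0.17
```

View pics/above.png

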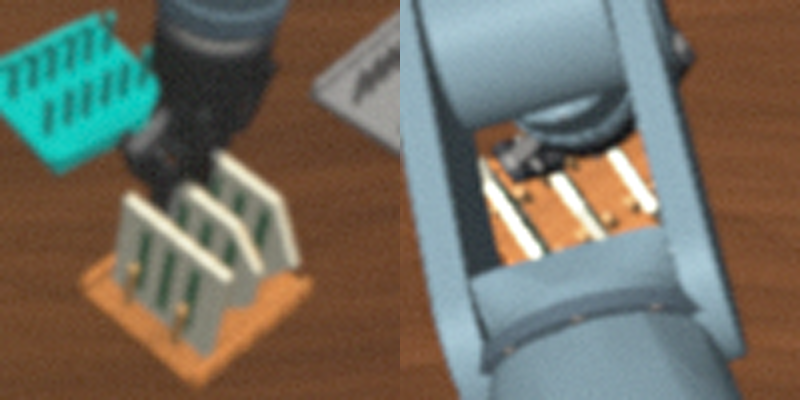

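Call:
apply_moves:
  increments:
    - {"travel": [0, 0, 0], "roll": 0}
    - {"travel": [0, 0, 0], "roll": 0}
    - {"travel": [0, 0, 0], "roll": 0}
    - {"travel": [0, 0, 0], "roll": 0}
    - {"travel": [0, 0, 0], "roll": 0}
    - {"travel": [0, 0, 0], "roll": 0}
    - {"travel": [0, 0, 0], "roll": 0}
    - {"travel": [0, 0, 0], "roll": 0}
    - {"travel": [0, 0, 0], "roll": 0}
    - {"travel": [0, 0, 0], "roll": 0}

```text
time_s: 3.67
tcp_pos: [0.5202, 0.2971, 0.3297]
orientation: [3.142, 0.0, -2.504]
wrist_force: [0.9, 0.6, 0.3]
finger_gap: 0.0302
grasp_force: 0.0
```

```bash
python3 -c "
from h import *
go(.520,.2975,.30,3.78)
P=[.5207,.2971,.33-.173];
R=np.array([np.cos(3.78),np.sin(3.78),0]);Y=np.array([np.sin(3.78),-np.cos(3.78),0])
a=bot.snapshot('scene');s=bot.get_state();p=np.array(s['tcp_pos'])-[0,0,.168]
u=proj('scene',[p+Y*.022,p-Y*.022,p]);print(u)
I=cv2.resize(a[160:260,330:450],(720,600),interpolation=2)
for q in u: cv2.circle(I,tuple(np.round((q-[330,160])*6+3).astype(int).tolist()),3,(255,0,255),1)
save('tips',I)
"
```

```text
t 3.6667 pos [0.5202 0.2971 0.3297] rpy [ 3.1416  0.     -2.5035] F [0.9 0.6 0.3] gap 0.0302 -> travel [-0.1  0.4 29.7] roll -0.02
[[391.0132886  203.85692224]
 [380.31545036 211.8666821 ]
 [385.71391959 207.82597105]]
```

View pics/tips.png

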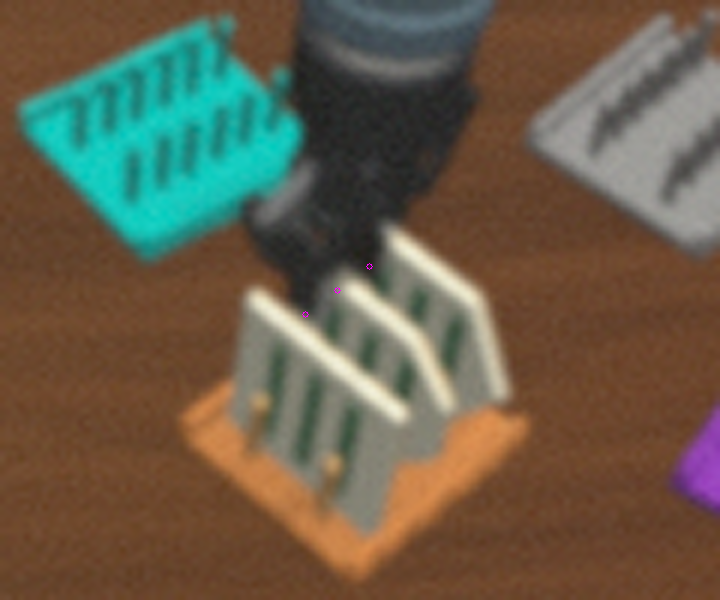

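The picture shows the fingers straddling the square tile's line, with tips near crop (304,315) and (370,267) as projected. Descend and grip.

Call:
apply_moves:
  increments:
    - {"travel": [0, 0.3, 9], "roll": 0}
    - {"travel": [0, 0.3, 20], "roll": 0}
    - {"travel": [0, 0.3, 32], "roll": 0}
    - {"travel": [0, 0.3, 44], "roll": 0}
    - {"travel": [0, 0.3, 54], "roll": 0}
    - {"travel": [0, 0.3, 62], "roll": 0}
    - {"travel": [0, 0.3, 67], "roll": 0}
    - {"travel": [0, 0.3, 69], "roll": 0}
    - {"travel": [0, 0.3, 69], "roll": 0}
    - {"travel": [0, 0.3, 69], "roll": 0}

```text
time_s: 4.55
tcp_pos: [0.5203, 0.2974, 0.261]
orientation: [-3.141, 0.001, -2.504]
wrist_force: [0.3, 0.2, -0.0]
finger_gap: 0.0302
grasp_force: 0.0
```

Call:
apply_moves:
  increments:
    - {"travel": [0, 0, 0], "roll": 0}
    - {"travel": [0, 0, 0], "roll": 0}
    - {"travel": [0, 0, 0], "roll": 0}
    - {"travel": [0, 0, 0], "roll": 0}
    - {"travel": [0, 0, 0], "roll": 0}
    - {"travel": [0, 0, 0], "roll": 0}
    - {"travel": [0, 0, 0], "roll": 0}
    - {"travel": [0, 0, 0], "roll": 0}
    - {"travel": [0, 0, 0], "roll": 0}
    - {"travel": [0, 0, 0], "roll": 0}
  grip: 0

```text
time_s: 5.38
tcp_pos: [0.5204, 0.2975, 0.2616]
orientation: [-3.141, 0.002, -2.504]
wrist_force: [-0.2, 1.4, 5.8]
finger_gap: 0.007
grasp_force: 61.1
```

Call:
apply_moves:
  increments:
    - {"travel": [0, 0, -4], "roll": 0}
    - {"travel": [0, 0, -12], "roll": 0}
    - {"travel": [0, 0, -24], "roll": 0}
    - {"travel": [0, 0, -40], "roll": 0}
    - {"travel": [0, 0, -58], "roll": 0}
    - {"travel": [0, 0, -78], "roll": 0}
    - {"travel": [0, 0, -98], "roll": 0}
    - {"travel": [0, 0, -115], "roll": 0}
    - {"travel": [0, 0, -126], "roll": 0}
    - {"travel": [0, 0, -130], "roll": 0}

```text
time_s: 6.22
tcp_pos: [0.5204, 0.2974, 0.3936]
orientation: [-3.14, 0.004, -2.504]
wrist_force: [0.3, -0.2, -1.6]
finger_gap: 0.0067
grasp_force: 60.0
```

Run:
```python
from h import *
a=bot.snapshot('scene')
s=bot.get_state();p=s['tcp_pos']
# tile lifted: fit along known top height is ambiguous -> predict square face outline & fit via shift
M=rect(.1,.008,p[2]-.261+.110)
r=fit(M,(p[0],p[1],.6377),dict(scene=cv2.cvtColor(a,cv2.COLOR_RGB2BGR)),(.012,.012,.1));print(np.round(r,4))
go(.6057,-.0741,.391,3.167)
```

```text
[-213.3548    0.5233    0.2955    0.7664]
t 6.2667 pos [0.5204 0.2974 0.3931] rpy [-3.1405e+00  3.1000e-03 -2.5036e+00] F [ 0.7  0.1 -1.5] gap 0.0069 -> travel [ 152.7 -349.2    2. ] roll 35.1
```

Call:
apply_moves:
  increments:
    - {"travel": [4, -8, 0], "roll": 1}
    - {"travel": [10, -23, 0], "roll": 2.5}
    - {"travel": [19, -44, 0], "roll": 4.5}
    - {"travel": [31, -71, 0], "roll": 7}
    - {"travel": [44, -101, 0], "roll": 10}
    - {"travel": [57, -131, 0], "roll": 13}
    - {"travel": [70, -161, 0], "roll": 16}
    - {"travel": [84, -191, 0], "roll": 19}
    - {"travel": [97, -221, 0], "roll": 22}
    - {"travel": [110, -251, 0], "roll": 25}

```text
time_s: 7.1
tcp_pos: [0.5807, 0.028, 0.3889]
orientation: [3.141, -0.003, -2.944]
wrist_force: [0.5, -0.4, -2.2]
finger_gap: 0.0069
grasp_force: 59.9
```

Call:
apply_moves:
  increments:
    - {"travel": [24.6, -16.7, 0], "roll": 2.5}
    - {"travel": [35.6, -41.2, 0], "roll": 4.5}
    - {"travel": [46, -63, 0], "roll": 6.5}
    - {"travel": [54, -78, 0], "roll": 8}
    - {"travel": [59, -86, 0], "roll": 9.2}
    - {"travel": [61, -90, 0], "roll": 10}
    - {"travel": [61, -90, 0], "roll": 10.1}
    - {"travel": [61, -90, 0], "roll": 10.1}
    - {"travel": [61, -90, 0], "roll": 10.1}
    - {"travel": [61, -90, 0], "roll": 10.1}

```text
time_s: 7.93
tcp_pos: [0.5396, -0.0693, 0.3906]
orientation: [3.141, -0.0, -3.115]
wrist_force: [0.2, -0.2, -2.2]
finger_gap: 0.0065
grasp_force: 59.9
```

```bash
python3 -c "
from h import *
go(.6057,-.0741,.391,3.167)"
```

```text
t 7.9333 pos [ 0.5396 -0.0693  0.3906] rpy [ 3.1413e+00 -1.0000e-04 -3.1146e+00] F [ 0.2 -0.2 -2.2] gap 0.0065 -> travel [-65.9  -6.6  -0.4] roll 0.09
```

Call:
apply_moves:
  increments:
    - {"travel": [-5, -1, 0], "roll": 0}
    - {"travel": [-15, -2, 0], "roll": 0}
    - {"travel": [-28, -3, 4], "roll": 0}
    - {"travel": [-41, -4, 10], "roll": 0}
    - {"travel": [-53, -5, 17], "roll": 0}
    - {"travel": [-61, -6, 25], "roll": 0}
    - {"travel": [-65, -6.5, 32], "roll": 0}
    - {"travel": [-66, -6.6, 36], "roll": 0}
    - {"travel": [-66, -6.6, 38], "roll": 0}
    - {"travel": [-66, -6.6, 38], "roll": 0}

```text
time_s: 8.77
tcp_pos: [0.6053, -0.0749, 0.352]
orientation: [3.141, -0.001, -3.116]
wrist_force: [0.2, 0.3, -1.6]
finger_gap: 0.0068
grasp_force: 59.9
```

Run:
```python
from h import *
a=bot.snapshot('scene');b=bot.snapshot('top')
go(.6057,-.0741,.35,3.167)
s=bot.get_state();p=np.array(s['tcp_pos']);z=p[2]-.261+.110
B=(.6045,-.0241,.025)
x=np.linspace(-.05,.05,40);c,si=np.cos(.025),np.sin(.025)
tile=np.array([[p[0]+c*t,p[1]+si*t,zz] for t in x for zz in(z,z-.1)])
slot=place(np.array([[t,yy,.051] for t in np.linspace(-.0565,.0565,40) for yy in(-.064,-.058,-.042,-.036)]),B)
def draw(im,cn,u,v,w,h,f):
    I=cv2.resize(im[v:v+h,u:u+w],None,fx=f,fy=f,interpolation=2)
    for P,col in((tile,(255,0,255)),(slot,(0,255,255))):
        for q in proj(cn,P): 
            q=np.round((q-[u,v])*f+f/2).astype(int);cv2.circle(I,tuple(q.tolist()),0,col,2)
    return I
save('preplace',np.hstack([draw(a,'scene',225,195,100,110,5)[:540],draw(b,'top',345,100,60,108,5)]))
```

```text
t 8.8667 pos [ 0.6054 -0.0751  0.353 ] rpy [-3.1415e+00  2.0000e-04 -3.1161e+00] F [ 0.1 -0.1 -2.4] gap 0.0067 -> travel [-0.3  0.9  3. ] roll 0.0
```

View pics/preplace.png

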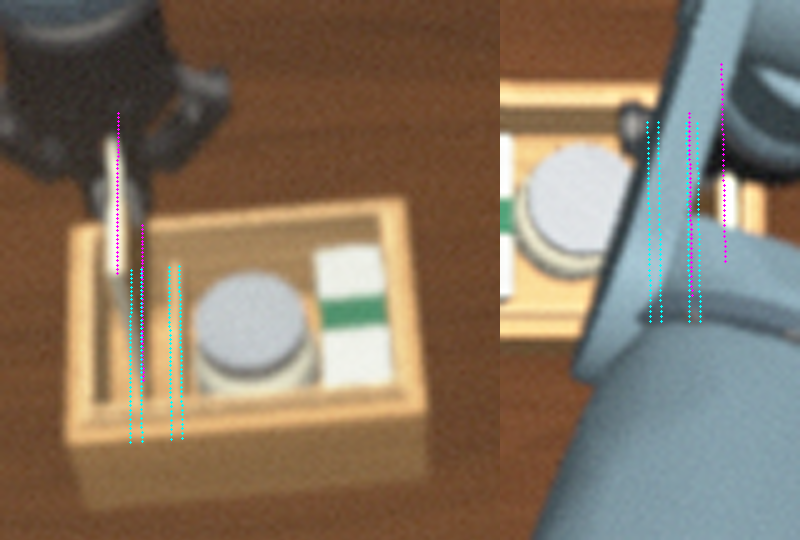

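Run:
```python
from h import *
a=bot.snapshot('scene')
for r in bot.regions_of('scene','square_tile'):
    m=r['region'];print(r['confidence'],r['location'],m.sum())
    if 235<r['location'][0]<265 and m.sum()<2000:
        for v in range(*[np.where(m.any(1))[0][[0,-1]][i]+i for i in (0,1)],3): 
            c=np.where(m[v])[0]
            if len(c): print(v,c.min(),c.max())
s=bot.get_state();p=np.array(s['tcp_pos']);z=p[2]-.261+.110
print(p,proj('scene',[[p[0]+x,p[1]+y,zz] for x in(-.05,.05) for y in(-.004,.004) for zz in(z,z-.1)]).round(1).tolist())
for v in range(215,275,3): print(v,[int(a[v,u].mean()) for u in range(240,262)])
```

```text
0.65 [252.0, 246.4] 268
224 247 247
227 247 248
230 247 248
233 247 249
236 247 249
239 247 254
242 247 254
245 247 254
248 247 254
251 247 255
254 247 255
257 248 255
260 249 255
263 249 255
266 250 254
269 252 254
[ 0.60553697 -0.07517011  0.35341001] [[247.0, 217.2], [251.9, 239.6], [250.0, 217.0], [254.7, 239.4], [245.6, 249.3], [250.9, 270.7], [248.9, 249.1], [254.0, 270.5]]
215 [49, 44, 46, 44, 49, 49, 49, 49, 57, 53, 56, 50, 47, 46, 47, 48, 40, 56, 52, 61, 68, 68]
218 [47, 45, 44, 41, 47, 46, 50, 45, 42, 49, 49, 52, 43, 43, 54, 52, 52, 62, 58, 51, 45, 61]
221 [45, 47, 48, 50, 45, 48, 58, 69, 59, 54, 63, 53, 50, 58, 66, 69, 65, 59, 62, 59, 54, 50]
224 [48, 47, 48, 48, 58, 83, 155, 191, 148, 68, 51, 47, 51, 56, 62, 66, 61, 60, 60, 51, 51, 48]
227 [48, 45, 44, 47, 51, 79, 161, 218, 196, 117, 60, 48, 48, 50, 48, 52, 53, 51, 48, 46, 51, 61]
230 [55, 53, 46, 58, 68, 92, 165, 232, 232, 161, 82, 57, 49, 46, 56, 67, 73, 75, 70, 75, 76, 77]
233 [66, 63, 62, 84, 105, 111, 167, 232, 235, 175, 119, 99, 74, 60, 53, 68, 74, 80, 76, 81, 81, 78]
236 [79, 71, 59, 67, 90, 117, 177, 235, 238, 193
[... 697 characters left out ...]
144, 174, 176, 138]
257 [183, 190, 196, 161, 116, 101, 111, 130, 143, 147, 135, 107, 87, 76, 99, 134, 154, 163, 169, 183, 177, 141]
260 [185, 197, 196, 158, 111, 98, 117, 148, 167, 162, 147, 128, 102, 83, 108, 154, 178, 185, 192, 199, 183, 140]
263 [185, 198, 197, 157, 113, 98, 118, 163, 182, 182, 163, 144, 122, 98, 112, 156, 181, 186, 188, 195, 182, 139]
266 [186, 200, 201, 160, 114, 101, 116, 155, 178, 186, 174, 157, 141, 117, 118, 154, 179, 185, 184, 191, 180, 141]
269 [179, 194, 196, 160, 113, 98, 115, 155, 179, 183, 181, 172, 154, 137, 128, 152, 175, 176, 181, 180, 179, 144]
272 [189, 202, 202, 164, 112, 98, 117, 149, 168, 174, 175, 179, 174, 149, 120, 136, 160, 173, 174, 179, 177, 151]
```

The mask matches the predicted held tile, with the bottom at row ~270 and the top near end at column ~247. The last picture shows the tile about 1 mm off the slot centre line. I'll correct that and lower in stages.

Call:
apply_moves:
  increments:
    - {"travel": [-0.3, 0.9, 2], "roll": 0}
    - {"travel": [-0.3, 0.9, 7], "roll": 0}
    - {"travel": [-0.3, 0.9, 13], "roll": 0}
    - {"travel": [-0.3, 0.9, 19], "roll": 0}
    - {"travel": [-0.3, 0.9, 25], "roll": 0}
    - {"travel": [-0.3, 0.9, 31], "roll": 0}
    - {"travel": [-0.3, 0.9, 36], "roll": 0}
    - {"travel": [-0.3, 0.9, 39], "roll": 0}
    - {"travel": [-0.3, 0.9, 40], "roll": 0}
    - {"travel": [-0.3, 0.9, 40], "roll": 0}

```text
time_s: 9.8
tcp_pos: [0.6058, -0.0742, 0.3123]
orientation: [3.141, -0.001, -3.116]
wrist_force: [0.8, -0.5, -1.6]
finger_gap: 0.0069
grasp_force: 59.9
```

Call:
apply_moves:
  increments:
    - {"travel": [0, 0, 1], "roll": 0}
    - {"travel": [0, 0, 3], "roll": 0}
    - {"travel": [0, 0, 6], "roll": 0}
    - {"travel": [0, 0, 9], "roll": 0}
    - {"travel": [0, 0, 12], "roll": 0}
    - {"travel": [0, 0, 15], "roll": 0}
    - {"travel": [0, 0, 17], "roll": 0}
    - {"travel": [0, 0, 18], "roll": 0}
    - {"travel": [0, 0, 18], "roll": 0}
    - {"travel": [0, 0, 18], "roll": 0}

```text
time_s: 10.63
tcp_pos: [0.6059, -0.0743, 0.2947]
orientation: [3.142, -0.0, -3.116]
wrist_force: [-0.6, 0.4, -3.1]
finger_gap: 0.0066
grasp_force: 59.9
```

```bash
python3 -c "
from h import *
go(.6057,-.0741,.259,3.167)"
```

```text
t 10.6333 pos [ 0.6059 -0.0743  0.2947] rpy [ 3.1416 -0.     -3.1163] F [-0.6  0.4 -3.1] gap 0.0066 -> travel [ 0.2  0.2 35.7] roll -0.0
```

Tile bottom is at about 44 mm, inside the slat tops (51 mm), with no contact force. Continue.

Call:
apply_moves:
  increments:
    - {"travel": [0, 0, 2], "roll": 0}
    - {"travel": [0, 0, 6], "roll": 0}
    - {"travel": [0, 0, 10], "roll": 0}
    - {"travel": [0, 0, 15], "roll": 0}
    - {"travel": [0, 0, 20], "roll": 0}
    - {"travel": [0, 0, 25], "roll": 0}
    - {"travel": [0, 0, 29], "roll": 0}
    - {"travel": [0, 0, 32], "roll": 0}
    - {"travel": [0, 0, 34], "roll": 0}
    - {"travel": [0, 0, 34], "roll": 0}

```text
time_s: 11.47
tcp_pos: [0.6057, -0.0742, 0.2601]
orientation: [3.141, -0.001, -3.116]
wrist_force: [0.2, 0.7, -1.7]
finger_gap: 0.0067
grasp_force: 59.9
```

Call:
apply_moves:
  increments:
    - {"travel": [0, 0, 0.5], "roll": 0}
    - {"travel": [0, 0, 1], "roll": 0}
    - {"travel": [0, 0, 1.5], "roll": 0}
    - {"travel": [0, 0, 2], "roll": 0}
    - {"travel": [0, 0, 2.5], "roll": 0}
    - {"travel": [0, 0, 3], "roll": 0}
    - {"travel": [0, 0, 3], "roll": 0}
    - {"travel": [0, 0, 3], "roll": 0}
    - {"travel": [0, 0, 3], "roll": 0}
    - {"travel": [0, 0, 3], "roll": 0}

```text
time_s: 12.3
tcp_pos: [0.6059, -0.0743, 0.2577]
orientation: [-3.142, 0.0, -3.116]
wrist_force: [0.4, 0.4, -2.1]
finger_gap: 0.0065
grasp_force: 59.9
```

```bash
python3 -c "
from h import *
go(.6057,-.0741,.257,3.167)"
```

```text
t 12.3 pos [ 0.6059 -0.0743  0.2577] rpy [-3.1416  0.     -3.1162] F [ 0.4  0.4 -2.1] gap 0.0065 -> travel [0.2 0.2 0.7] roll -0.0
```

Call:
apply_moves:
  increments:
    - {"travel": [0, 0, 0.4], "roll": 0}
    - {"travel": [0, 0, 0.8], "roll": 0}
    - {"travel": [0, 0, 1.2], "roll": 0}
    - {"travel": [0, 0, 1.6], "roll": 0}
    - {"travel": [0, 0, 2], "roll": 0}
    - {"travel": [0, 0, 2], "roll": 0}
    - {"travel": [0, 0, 2], "roll": 0}
    - {"travel": [0, 0, 2], "roll": 0}
    - {"travel": [0, 0, 2], "roll": 0}
    - {"travel": [0, 0, 2], "roll": 0}

```text
time_s: 13.13
tcp_pos: [0.606, -0.0743, 0.2576]
orientation: [-3.141, 0.0, -3.116]
wrist_force: [-6.9, 0.8, 11.9]
finger_gap: 0.0065
grasp_force: 62.0
```

Contact at the expected floor height. Release.

Call:
apply_moves:
  increments:
    - {"travel": [0, 0, -1], "roll": 0}
    - {"travel": [0, 0, -1], "roll": 0}
    - {"travel": [0, 0, -1], "roll": 0}
    - {"travel": [0, 0, -1], "roll": 0}
    - {"travel": [0, 0, -1], "roll": 0}
    - {"travel": [0, 0, -1], "roll": 0}
    - {"travel": [0, 0, -1], "roll": 0}
    - {"travel": [0, 0, -1], "roll": 0}
    - {"travel": [0, 0, -1], "roll": 0}
    - {"travel": [0, 0, -1], "roll": 0}
  grip: 26

```text
time_s: 13.97
tcp_pos: [0.6059, -0.0743, 0.2566]
orientation: [3.142, -0.0, -3.116]
wrist_force: [-0.7, -0.9, -0.4]
finger_gap: 0.0261
grasp_force: 0.0
```

Call:
apply_moves:
  increments:
    - {"travel": [0, 0, -2], "roll": 0}
    - {"travel": [0, 0, -8], "roll": 0}
    - {"travel": [0, 0, -18], "roll": 0}
    - {"travel": [0, 0, -32], "roll": 0}
    - {"travel": [0, 0, -48], "roll": 0}
    - {"travel": [0, 0, -65], "roll": 0}
    - {"travel": [0, 0, -80], "roll": 0}
    - {"travel": [0, 0, -92], "roll": 0}
    - {"travel": [0, 0, -98], "roll": 0}
    - {"travel": [0, 0, -100], "roll": 0}

```text
time_s: 14.8
tcp_pos: [0.6062, -0.0743, 0.3587]
orientation: [-3.141, 0.003, -3.116]
wrist_force: [0.5, -0.3, 0.6]
finger_gap: 0.026
grasp_force: 0.0
```

```bash
python3 -c "
from h import *
go(.509,-.301,.33,-.195+np.pi/2)"
```

```text
t 14.8 pos [ 0.6062 -0.0743  0.3587] rpy [-3.1406e+00  2.7000e-03 -3.1161e+00] F [ 0.5 -0.3  0.6] gap 0.026 -> travel [ 103.  -224.1   28.6] roll 102.63
```

Call:
apply_moves:
  increments:
    - {"travel": [5, -10, 0], "roll": 5}
    - {"travel": [14, -30, 0], "roll": 11}
    - {"travel": [26, -57, 2], "roll": 17}
    - {"travel": [40, -87, 6], "roll": 23}
    - {"travel": [54, -118, 10], "roll": 30}
    - {"travel": [69, -149, 15], "roll": 37}
    - {"travel": [82, -178, 20], "roll": 44}
    - {"travel": [93, -202, 25], "roll": 50}
    - {"travel": [100, -217, 28], "roll": 56}
    - {"travel": [103, -224, 29], "roll": 62}
  grip: 40

```text
time_s: 15.63
tcp_pos: [0.507, -0.3029, 0.3261]
orientation: [-3.14, -0.002, 2.077]
wrist_force: [-0.9, -0.6, -0.4]
finger_gap: 0.0402
grasp_force: 0.0
```

Call:
apply_moves:
  increments:
    - {"travel": [0, 0, 0], "roll": 6}
    - {"travel": [0, 0, 0], "roll": 12}
    - {"travel": [0, 0, 0], "roll": 18}
    - {"travel": [0, 0, 0], "roll": 24}
    - {"travel": [0, 0, 0], "roll": 30}
    - {"travel": [0, 0, 0], "roll": 35}
    - {"travel": [0, 0, 0], "roll": 39}
    - {"travel": [0, 0, 0], "roll": 40.6}
    - {"travel": [0, 0, 0], "roll": 40.6}
    - {"travel": [0, 0, 0], "roll": 40.6}

```text
time_s: 16.47
tcp_pos: [0.5084, -0.3006, 0.327]
orientation: [-3.14, -0.001, 1.377]
wrist_force: [-0.6, -0.7, 0.1]
finger_gap: 0.04
grasp_force: 0.0
```

Run:
```python
from h import *
a=bot.snapshot('scene');b=bot.snapshot('top')
C=lambda i:cv2.cvtColor(i,cv2.COLOR_RGB2BGR)
# tile in box: fit top edge, z .106
for im in (dict(scene=C(a)),dict(scene=C(a),top=C(b))):
    print("tile",np.round(fit(rect(.1,.008,.106),(.6057,-.0741,.025),im,(.01,.01,.08)),4))
    MB=np.vstack([rect(.14,.19,.075),rect(.113,.163,.087)])
    print("box",np.round(fit(MB,(.6045,-.0241,.025),im,(.01,.01,.06)),4))
go(.509,-.301,.224,-.195+np.pi/2)
I=cv2.resize(a[195:305,130:330],None,fx=4,fy=4,interpolation=2);save('afterplace',I)
```

```text
tile [-3.114072e+02  6.030000e-01 -7.560000e-02  3.160000e-02]
box [-2.04611e+02  6.02400e-01 -2.31000e-02  1.96000e-02]
tile [-5.842136e+02  6.031000e-01 -7.590000e-02  2.150000e-02]
box [-4.803229e+02  6.045000e-01 -2.410000e-02  2.620000e-02]
t 16.5667 pos [ 0.5085 -0.3007  0.3273] rpy [-3.1409e+00 -4.0000e-04  1.3772e+00] F [0.2 0.1 0.5] gap 0.04 -> travel [ -0.2   0.6 103.3] roll 0.08
```

View pics/afterplace.png

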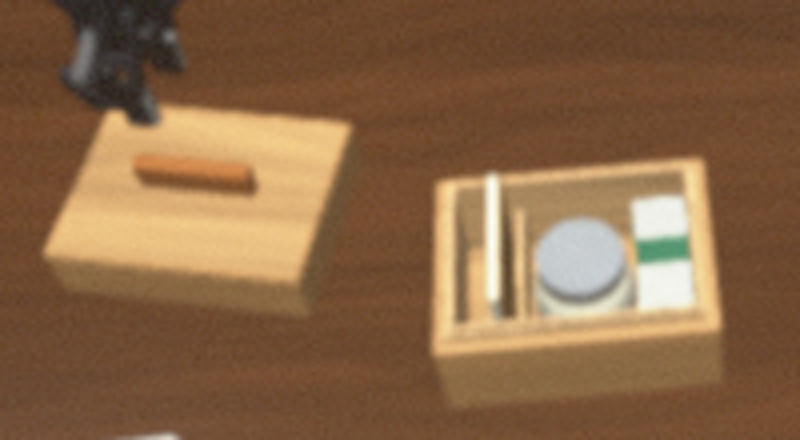

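The tile stands in the slot with its top edge at crop (492,180)–(497,300). The fit puts it at (-1.4, -52) mm in the box, and the candle and soap have not moved. Next, the lid pull.

Call:
apply_moves:
  increments:
    - {"travel": [-0.2, 0.5, 5], "roll": 0}
    - {"travel": [-0.2, 0.5, 18], "roll": 0}
    - {"travel": [-0.2, 0.5, 35], "roll": 0}
    - {"travel": [-0.2, 0.5, 52], "roll": 0}
    - {"travel": [-0.2, 0.5, 68], "roll": 0}
    - {"travel": [-0.2, 0.5, 82], "roll": 0}
    - {"travel": [-0.2, 0.5, 92], "roll": 0}
    - {"travel": [-0.2, 0.5, 97], "roll": 0}
    - {"travel": [-0.2, 0.5, 99], "roll": 0}
    - {"travel": [-0.2, 0.5, 99], "roll": 0}

```text
time_s: 17.4
tcp_pos: [0.509, -0.3011, 0.2282]
orientation: [-3.141, -0.0, 1.376]
wrist_force: [0.3, -0.0, 0.4]
finger_gap: 0.0396
grasp_force: 0.0
```

Call:
apply_moves:
  increments:
    - {"travel": [-0.2, 0, 0], "roll": 0}
    - {"travel": [0, 0, 0], "roll": 0}
    - {"travel": [0, 0, 0], "roll": 0}
    - {"travel": [0, 0, 0], "roll": 0}
    - {"travel": [0, 0, 0], "roll": 0}
    - {"travel": [0, 0, 0], "roll": 0}
    - {"travel": [0, 0, 0], "roll": 0}
    - {"travel": [0, 0, 0], "roll": 0}
    - {"travel": [0, 0, 0], "roll": 0}
    - {"travel": [0, 0, 0], "roll": 0}
  grip: 0

```text
time_s: 18.23
tcp_pos: [0.5095, -0.3014, 0.2299]
orientation: [3.14, 0.001, 1.376]
wrist_force: [-0.3, 0.5, 6.6]
finger_gap: 0.0127
grasp_force: 61.0
```

Call:
apply_moves:
  increments:
    - {"travel": [0, 0, -1], "roll": 0}
    - {"travel": [0, 0, -3], "roll": 0}
    - {"travel": [0, 0, -6], "roll": 0}
    - {"travel": [0, 0, -10], "roll": 0}
    - {"travel": [0, 0, -14], "roll": 0}
    - {"travel": [0, 0, -17], "roll": 0}
    - {"travel": [0, 0, -19], "roll": 0}
    - {"travel": [0, 0, -20], "roll": 0}
    - {"travel": [0, 0, -20], "roll": 0}
    - {"travel": [0, 0, -20], "roll": 0}

```text
time_s: 19.07
tcp_pos: [0.509, -0.3011, 0.2487]
orientation: [3.142, 0.0, 1.376]
wrist_force: [1.0, -0.7, -2.3]
finger_gap: 0.0128
grasp_force: 59.9
```

Call:
apply_moves:
  increments:
    - {"travel": [0, 0, -4], "roll": 0}
    - {"travel": [0, 0, -13], "roll": 0}
    - {"travel": [0, 0, -26], "roll": 0}
    - {"travel": [0, 0, -42], "roll": 0}
    - {"travel": [0, 0, -60], "roll": 0}
    - {"travel": [0, 0, -78], "roll": 0}
    - {"travel": [0, 0, -94], "roll": 0}
    - {"travel": [0, 0, -107], "roll": 0}
    - {"travel": [0, 0, -115], "roll": 0}
    - {"travel": [0, 0, -118], "roll": 0}

```text
time_s: 19.9
tcp_pos: [0.5094, -0.3013, 0.3691]
orientation: [3.139, 0.002, 1.376]
wrist_force: [0.2, -0.1, -2.0]
finger_gap: 0.0125
grasp_force: 59.8
```

Run:
```python
from h import *
go(.6045,-.0241,.37,.0255+np.pi/2)
```

```text
t 19.9 pos [ 0.5094 -0.3013  0.3691] rpy [3.1387e+00 1.7000e-03 1.3763e+00] F [ 0.2 -0.1 -2. ] gap 0.0125 -> travel [290.4  39.8  -1.3] roll -12.6
```

Call:
apply_moves:
  increments:
    - {"travel": [2, 0.3, -1], "roll": 0}
    - {"travel": [8, 1.1, -2], "roll": 0}
    - {"travel": [18, 2.5, -3], "roll": 0}
    - {"travel": [31, 4.2, -4], "roll": 0}
    - {"travel": [47, 6.4, -4], "roll": 0}
    - {"travel": [65, 8.9, -4], "roll": 0}
    - {"travel": [85, 11.6, -4], "roll": 0}
    - {"travel": [106, 14.5, -4], "roll": 0}
    - {"travel": [127, 17.4, -4], "roll": 0}
    - {"travel": [148, 20.3, -4], "roll": 0}

```text
time_s: 20.73
tcp_pos: [0.5578, -0.1574, 0.37]
orientation: [-3.14, -0.001, 1.377]
wrist_force: [0.1, 0.1, -2.2]
finger_gap: 0.0131
grasp_force: 59.8
```

Call:
apply_moves:
  increments:
    - {"travel": [21, 2.9, 0], "roll": -1}
    - {"travel": [42, 5.8, 0], "roll": -2.5}
    - {"travel": [62, 8.5, 0], "roll": -4}
    - {"travel": [81, 11.1, 0], "roll": -6}
    - {"travel": [98, 13.4, 0], "roll": -8}
    - {"travel": [113, 15.5, 0], "roll": -9.5}
    - {"travel": [126, 17.3, 0], "roll": -11}
    - {"travel": [135, 18.5, 0], "roll": -12}
    - {"travel": [141, 19.3, 0], "roll": -12.6}
    - {"travel": [142.4, 19.5, 0], "roll": -12.6}

```text
time_s: 21.57
tcp_pos: [0.6044, -0.0227, 0.3705]
orientation: [-3.141, -0.0, 1.598]
wrist_force: [-0.8, -0.9, -2.0]
finger_gap: 0.0126
grasp_force: 59.9
```

Call:
apply_moves:
  increments:
    - {"travel": [0, 0, 0], "roll": 0}
    - {"travel": [0, 0, 0], "roll": 0}
    - {"travel": [0, 0, 0], "roll": 0}
    - {"travel": [0, 0, 0], "roll": 0}
    - {"travel": [0, 0, 0], "roll": 0}
    - {"travel": [0, 0, 0], "roll": 0}
    - {"travel": [0, 0, 0], "roll": 0}
    - {"travel": [0, 0, 0], "roll": 0}
    - {"travel": [0, 0, 0], "roll": 0}
    - {"travel": [0, 0, 0], "roll": 0}

```text
time_s: 22.4
tcp_pos: [0.6042, -0.0239, 0.3707]
orientation: [3.142, 0.0, 1.596]
wrist_force: [-0.0, -0.0, -0.8]
finger_gap: 0.0125
grasp_force: 59.9
```

```bash
cat > lidfit.py <<'E'
from h import *
a=bot.snapshot('scene');b=bot.snapshot('top');C=lambda i:cv2.cvtColor(i,cv2.COLOR_RGB2BGR)
s=bot.get_state();p=np.array(s['tcp_pos']);zb=p[2]-.2298;yw=s['orientation'][2]-np.pi/2
for im in (dict(scene=C(a)),dict(top=C(b)),dict(scene=C(a),top=C(b))):
    M=np.vstack([rect(.14,.19,zb+.05)]+([rect(.14,.19,zb)[:60*3:1]*1] if 0 else []))
    r=fit(M,(p[0],p[1],yw),im,(.01,.01,.06));print(list(im),"lid",np.round(r,4),"minus tcp",np.round(np.array(r[1:])-[p[0],p[1],yw],4))
go(.6045,-.0241,.37,.0255+np.pi/2)
I=np.hstack([cv2.resize(a[170:310,220:330],None,fx=4,fy=4,interpolation=2),cv2.resize(b[90:230,320:410],None,fx=4,fy=4,interpolation=2)])
for cn,o,k in(('scene',(220,170),0),('top',(320,90),440)):
    for q in proj(cn,place(M,r[1:])): cv2.circle(I,tuple(np.round((q-o)*4+2+[k,0]).astype(int).tolist()),0,(255,0,255),1)
save('lidheld',I)
E
python3 lidfit.py
```

```text
['scene'] lid [-2.389085e+02  6.028000e-01 -2.290000e-02  3.020000e-02] minus tcp [-0.0015  0.0009  0.0048]
['top'] lid [-1.713223e+02  5.990000e-01 -1.900000e-02 -5.260000e-02] minus tcp [-0.0053  0.0048 -0.0779]
['scene', 'top'] lid [-3.773761e+02  6.033000e-01 -2.310000e-02  1.370000e-02] minus tcp [-0.001   0.0007 -0.0117]
t 22.5 pos [ 0.6042 -0.0239  0.3707] rpy [-3.1416  0.      1.5962] F [-0.2  0.4 -2.1] gap 0.0129 -> travel [-0.3  0.2  0.7] roll -0.01
```

The scene-camera fit of the held lid agrees with the box within about 0.5 mm. Lower it.

Call:
apply_moves:
  increments:
    - {"travel": [-0.2, 0.2, 2], "roll": 0}
    - {"travel": [-0.2, 0.2, 7], "roll": 0}
    - {"travel": [-0.2, 0.2, 13], "roll": 0}
    - {"travel": [-0.2, 0.2, 20], "roll": 0}
    - {"travel": [-0.2, 0.2, 27], "roll": 0}
    - {"travel": [-0.2, 0.2, 34], "roll": 0}
    - {"travel": [-0.2, 0.2, 40], "roll": 0}
    - {"travel": [-0.2, 0.2, 44], "roll": 0}
    - {"travel": [-0.2, 0.2, 46], "roll": 0}
    - {"travel": [-0.2, 0.2, 46], "roll": 0}

```text
time_s: 23.33
tcp_pos: [0.6043, -0.024, 0.324]
orientation: [-3.141, -0.0, 1.596]
wrist_force: [-0.4, -0.3, -2.6]
finger_gap: 0.0126
grasp_force: 59.9
```

Call:
apply_moves:
  increments:
    - {"travel": [0, 0, 1], "roll": 0}
    - {"travel": [0, 0, 2.5], "roll": 0}
    - {"travel": [0, 0, 4], "roll": 0}
    - {"travel": [0, 0, 5.5], "roll": 0}
    - {"travel": [0, 0, 7], "roll": 0}
    - {"travel": [0, 0, 8.5], "roll": 0}
    - {"travel": [0, 0, 10], "roll": 0}
    - {"travel": [0, 0, 11], "roll": 0}
    - {"travel": [0, 0, 11], "roll": 0}
    - {"travel": [0, 0, 11], "roll": 0}

```text
time_s: 24.17
tcp_pos: [0.6044, -0.024, 0.3136]
orientation: [-3.141, -0.0, 1.596]
wrist_force: [1.4, 0.6, -2.1]
finger_gap: 0.0129
grasp_force: 59.9
```

```bash
python3 lidfit.py
```

```text
['scene'] lid [-2.381844e+02  6.029000e-01 -2.310000e-02  3.070000e-02] minus tcp [-0.0016  0.001   0.0053]
['top'] lid [-1.749901e+02  6.044000e-01 -2.400000e-02  2.170000e-02] minus tcp [-0.0001  0.     -0.0037]
['scene', 'top'] lid [-4.076825e+02  6.034000e-01 -2.360000e-02  2.180000e-02] minus tcp [-0.0011  0.0005 -0.0035]
t 24.2667 pos [ 0.6045 -0.0241  0.3138] rpy [3.1415 0.     1.5962] F [ 1.1 -0.  -2.1] gap 0.0126 -> travel [ -0.    0.  -56.2] roll -0.01
```

Lid bottom is at about 84 mm, past the neck top with no vertical contact. Continue.

Call:
apply_moves:
  increments:
    - {"travel": [0, 0, 0.7], "roll": 0}
    - {"travel": [0, 0, 1.4], "roll": 0}
    - {"travel": [0, 0, 2.1], "roll": 0}
    - {"travel": [0, 0, 2.8], "roll": 0}
    - {"travel": [0, 0, 3.5], "roll": 0}
    - {"travel": [0, 0, 4.2], "roll": 0}
    - {"travel": [0, 0, 4.9], "roll": 0}
    - {"travel": [0, 0, 5.5], "roll": 0}
    - {"travel": [0, 0, 5.5], "roll": 0}
    - {"travel": [0, 0, 5.5], "roll": 0}

```text
time_s: 25.1
tcp_pos: [0.6044, -0.024, 0.3081]
orientation: [-3.142, 0.0, 1.596]
wrist_force: [0.3, -0.5, -1.9]
finger_gap: 0.0126
grasp_force: 59.9
```

Call:
apply_moves:
  increments:
    - {"travel": [0, 0, 0.5], "roll": 0}
    - {"travel": [0, 0, 1], "roll": 0}
    - {"travel": [0, 0, 1.5], "roll": 0}
    - {"travel": [0, 0, 2], "roll": 0}
    - {"travel": [0, 0, 2.3], "roll": 0}
    - {"travel": [0, 0, 2.6], "roll": 0}
    - {"travel": [0, 0, 2.6], "roll": 0}
    - {"travel": [0, 0, 2.6], "roll": 0}
    - {"travel": [0, 0, 2.6], "roll": 0}
    - {"travel": [0, 0, 2.6], "roll": 0}

```text
time_s: 25.93
tcp_pos: [0.6045, -0.0241, 0.3056]
orientation: [3.142, 0.0, 1.596]
wrist_force: [0.8, 0.1, -2.3]
finger_gap: 0.0124
grasp_force: 59.9
```

Call:
apply_moves:
  increments:
    - {"travel": [0, 0, 0.3], "roll": 0}
    - {"travel": [0, 0, 0.6], "roll": 0}
    - {"travel": [0, 0, 0.9], "roll": 0}
    - {"travel": [0, 0, 1.2], "roll": 0}
    - {"travel": [0, 0, 1.5], "roll": 0}
    - {"travel": [0, 0, 1.8], "roll": 0}
    - {"travel": [0, 0, 1.8], "roll": 0}
    - {"travel": [0, 0, 1.8], "roll": 0}
    - {"travel": [0, 0, 1.8], "roll": 0}
    - {"travel": [0, 0, 1.8], "roll": 0}

```text
time_s: 26.77
tcp_pos: [0.6045, -0.024, 0.3048]
orientation: [3.141, 0.0, 1.596]
wrist_force: [-4.5, 1.6, 6.8]
finger_gap: 0.0124
grasp_force: 61.1
```

Contact at the expected rim height (TCP 0.3048). Release and retreat.

Call:
apply_moves:
  increments:
    - {"travel": [0, 0, -0.5], "roll": 0}
    - {"travel": [0, 0, -0.5], "roll": 0}
    - {"travel": [0, 0, -0.5], "roll": 0}
    - {"travel": [0, 0, -0.5], "roll": 0}
    - {"travel": [0, 0, -0.5], "roll": 0}
    - {"travel": [0, 0, -0.5], "roll": 0}
    - {"travel": [0, 0, -0.5], "roll": 0}
    - {"travel": [0, 0, -0.5], "roll": 0}
    - {"travel": [0, 0, -0.5], "roll": 0}
    - {"travel": [0, 0, -0.5], "roll": 0}
  grip: 45

```text
time_s: 27.6
tcp_pos: [0.6045, -0.0241, 0.3043]
orientation: [-3.142, -0.0, 1.596]
wrist_force: [-0.2, -0.3, -0.4]
finger_gap: 0.0446
grasp_force: 0.0
```

Call:
apply_moves:
  increments:
    - {"travel": [0, 0, -3], "roll": 0}
    - {"travel": [0, 0, -10], "roll": 0}
    - {"travel": [0, 0, -22], "roll": 0}
    - {"travel": [0, 0, -38], "roll": 0}
    - {"travel": [-20, 0, -56], "roll": 0}
    - {"travel": [-50, 0, -74], "roll": 0}
    - {"travel": [-85, 0, -90], "roll": 0}
    - {"travel": [-120, 0, -102], "roll": 0}
    - {"travel": [-155, 0, -108], "roll": 0}
    - {"travel": [-185, 0, -110], "roll": 0}

```text
time_s: 28.43
tcp_pos: [0.6092, -0.2113, 0.4181]
orientation: [3.137, 0.003, 1.596]
wrist_force: [-0.0, 1.0, 0.2]
finger_gap: 0.0452
grasp_force: 0.0
```

Call:
apply_moves:
  increments:
    - {"travel": [-20, 0, 0], "roll": 0}
    - {"travel": [-40, 0, 0], "roll": 0}
    - {"travel": [-55, 0, 0], "roll": 0}
    - {"travel": [-65, 0, 0], "roll": 0}
    - {"travel": [-70, 0, 0], "roll": 0}
    - {"travel": [-70, 0, 0], "roll": 0}
    - {"travel": [-70, 0, 0], "roll": 0}
    - {"travel": [-70, 0, 0], "roll": 0}
    - {"travel": [-70, 0, 0], "roll": 0}
    - {"travel": [-70, 0, 0], "roll": 0}

```text
time_s: 29.27
tcp_pos: [0.6111, -0.2781, 0.4144]
orientation: [3.142, -0.0, 1.597]
wrist_force: [1.0, -0.3, 0.2]
finger_gap: 0.045
grasp_force: 0.0
```

Run:
```python
from h import *
a=bot.snapshot('scene');b=bot.snapshot('top');C=lambda i:cv2.cvtColor(i,cv2.COLOR_RGB2BGR)
M=np.vstack([rect(.14,.19,.125),rect(.014,.09,.153,25)])
for im in (dict(scene=C(a)),dict(top=C(b)),dict(scene=C(a),top=C(b))):
    r=fit(M,(.6045,-.0241,.0255),im,(.01,.01,.06));print(list(im),"lid",np.round(r,4))
go(.4,-.3,.4,1.6)
I=np.hstack([cv2.resize(a[200:320,220:330],None,fx=4,fy=4,interpolation=2),cv2.resize(b[90:210,320:410],None,fx=4,fy=4,interpolation=2)])
save('final',I)
```

```text
['scene'] lid [-2.136647e+02  6.032000e-01 -2.310000e-02  2.500000e-02]
['top'] lid [-2.683475e+02  6.050000e-01 -2.430000e-02  2.750000e-02]
['scene', 'top'] lid [-4.731542e+02  6.045000e-01 -2.360000e-02  2.550000e-02]
t 29.3667 pos [ 0.611  -0.2784  0.4144] rpy [ 3.1416 -0.      1.5969] F [-0.4  0.3  0.7] gap 0.0449 -> travel [ -16.1 -211.5   14.4] roll -0.18
```

View pics/final.png

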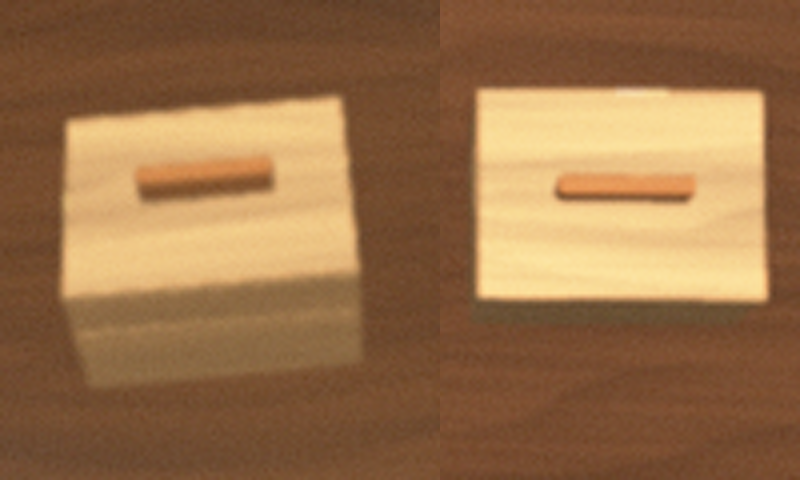

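The lid sits closed and level: the seam at crop (80,335)–(360,305) is flush and parallel. The fitted lid pose matches the box within about 1 mm, and the arm is clear.

```bash
python3 -c "
from cell import bot
print(bot.sign_off())"
```

```text
the job is handed in; nothing more can be done
None
```

The square tile is standing on the box floor in its slot, the lid is on and level on the rim, and the job is handed in at about 29 s of the 64 s limit; the final verdict was not reported back.

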